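Clear a tin away, lift a fired-clay disc with a blade and tip it into a tray

TASK

Pick up the tin that stands in front of the brown fired-clay disc and set it down upright on the bench, out of the way. Then take the lifter by its handle, slide its blade under the disc, which lies against the V-stop, lift the disc on it and tip it, blade nose-down and well tilted, into the round tray so that it slides off and lies flat. Finally stand the lifter flat on its blade on the bench; never touch the disc with the gripper, and leave all other things standing where they are.

Things in the scene. Friction and masses are not known exactly. Their poses are not given: they have to be found in the camera images.
- moisture_tin_2_center (a point): The tin to clear away: round aluminium tin with a fixed lid, 52 mm diameter, 28 mm tall, standing 85 to 100 mm in front of the disc's centre, in the blade's way; this point is its centre, half-way up, z up.
- lifter_grip (a point): Grip point on the black handle of the lifter (loose tool: flat steel blade, cranked neck, handle; 0.14 kg), 58 mm above the blade's underside. x: level, towards the blade's tip; y: across; z: up off the blade. Handle: bar 14 mm wide (y), 22 deep, 115 long, rising 10 degrees rearward, flat sides; its middle is 13 mm behind. Centre of mass 77 mm ahead: grip firmly (60 N up).
- lifter_blade (a point): Centre of the lifter's blade, 1 mm above its underside; axes as lifter_grip, from which it lies 105 mm ahead (x) and 57 mm below. Blade 85 mm long (tip at x = +42.5 mm), 60 wide, 2 thick; the neck rises from its rear (behind x = -32 mm). The lifter stands by itself flat on its blade, handle up.
- disc_center (a point): Centre (half-way up) of the loose brown fired-clay disc, 90 mm diameter, 9 thick, flat on the bench, 0.08 to 0.17 kg; z up. Underside flat to radius 33 mm, then bevelled up to 5 mm above the bench at the rim, so a blade on the bench slips under it while it is backed by the stop. On the blade it starts to slide at 20 to 29 degrees of tilt.
- stop: Fixed dark steel V-stop: two bars 62 x 12 mm, 14 high. Origin at bench level where the disc's centre is when against both bars (it starts 1 to 3 mm short); x points into the V, the way to push the blade. Inner faces 45 mm from the origin, turned 35 degrees either side. A centred 60 mm blade goes in until its tip is 34 mm past the origin.
- tray: Fixed round shallow steel tray. Origin at the centre of its underside, on the bench; z up. 136 mm outer diameter at the rim, 128 mm at the foot, about 122 mm across its flat inner floor; floor 5 mm and rim 12 mm above the bench.
- measuring_cylinder_center (a point): Bystander: clear glass measuring cylinder on a blue foot, 48 x 56 mm, 180 mm tall; this point is its centre, half-way up, z up.
- reagent_bottle_1_center (a point): Bystander: brown reagent bottle with a black cap, 55 mm diameter, 107 mm tall; this point is its centre, half-way up, z up.
- beaker_1_center (a point): Bystander: clear beaker, 54 x 58 mm, 71 mm tall; this point is its centre, half-way up, z up.
- moisture_tin_1_center (a point): Bystander: round aluminium tin with a lid, 52 mm diameter, 28 mm tall; this point is its centre, half-way up, z up.
- moisture_tin_3_center (a point): Bystander: a second such tin, 52 mm diameter, 28 mm tall; this point is its centre, half-way up, z up.
- crucible_center (a point): Bystander: white porcelain crucible, 41 mm diameter, 33 mm tall; this point is its centre, half-way up, z up.
- petri_dish_center (a point): Bystander: clear flat petri dish, 64 mm diameter, 15 mm tall; this point is its centre, half-way up, z up.

How it is judged (in metres and radians):
On the way, in this order (a step that is already met when the one before it is completed fails the run):
1. the tin is lifted clear of the bench (its centre above 30 mm) in the fingers (height (world z) of moisture_tin_2_center above 0.03 m and contact force between the fingers and moisture_tin_2 above 0.5 N), for 0.1 s.
2. the tin stands upright on the bench again, let go, at least 80 mm from the disc's centre, with the disc not yet lifted (height (world z) of moisture_tin_2_center between 0.01 and 0.018 m and angle between moisture_tin_2_center's own z axis and vertical below 0.1 rad and contact force between the fingers and moisture_tin_2 below 0.05 N and horizontal distance between moisture_tin_2_center and disc_center above 0.08 m and height (world z) of disc_center below 0.01 m), for 0.2 s.
3. the disc is carried on the lifter, its centre more than 40 mm above the bench (height (world z) of disc_center above 0.04 m and contact force between lifter and disc above 0.2 N), for 0.2 s.
4. the lifter is tilted more than 20 degrees while the disc touches both blade and tray (tipped off, not dropped) (angle between lifter_blade's own z axis and vertical above 0.35 rad and contact force between lifter and disc above 0.02 N and contact force between disc and tray above 0.02 N).
At the end, for the whole second after the job is handed in: All at rest: disc flat (3.5 degrees) on the tray's floor, within 24 mm of its centre; lifter flat on its blade on the bench (blade centre below 5 mm, 4.5 degrees); cleared tin upright on the bench (centre 10 to 18 mm up, 6 degrees), over 90 mm from the tray's centre (horizontal distance between disc_center and tray below 0.024 m and angle between disc_center's own z axis and vertical below 0.06 rad and z of disc_center in the frame of tray below 0.013 m and linear speed of each of disc, lifter, moisture_tin_2 below 0.02 m/s and height (world z) of lifter_blade below 0.005 m and angle between lifter_blade's own z axis and vertical below 0.08 rad and height (world z) of moisture_tin_2_center between 0.01 and 0.018 m and angle between moisture_tin_2_center's own z axis and vertical below 0.1 rad and horizontal distance between moisture_tin_2_center and tray above 0.09 m); the robot touches nothing.
It fails at once if the gripper touches the disc (contact force between any of the fingers, the arm and disc above 0.5 N).
It fails at once if a bystander (any listed thing but the disc, the lifter and the tin to clear away) is shifted by more than 30 mm or tipped over (distance of any of measuring_cylinder_center, reagent_bottle_1_center, beaker_1_center, moisture_tin_1_center, moisture_tin_3_center, crucible_center, petri_dish_center from where it was at the start of the episode above 0.03 m or angle between any of measuring_cylinder_center, reagent_bottle_1_center, beaker_1_center, moisture_tin_1_center, moisture_tin_3_center, crucible_center, petri_dish_center's own z axis and vertical above 0.5 rad).
It also fails if it takes over 72 s, if anything falls off the work surface, if the arm or the gripper's body presses on something with over 40 N, if the wrist force passes 120 N, or if a joint passes its speed limit or range.

ROBOT

A 6-joint arm with a two-finger parallel gripper is mounted at the origin on a cart in front of the work surface, level with it; the furniture and walls round the work are solid. World frame = base frame: x ahead of the robot, y to its left, z up, the work surface at z = 0. Lengths are in mm, angles in rad, forces in N, time in s.
With the tool pointing down it reaches from about 275 to 825 mm from the base axis. Payload 5.2 kg.
Tool frame: the origin (TCP) lies at the very end of the fingers, on their centre line; the grasp point (between the pads) lies 19 mm behind it; z points along the fingers, y is the direction in which the jaws open and shut (so a half turn about z gives the same grasp; the last joint's range is limited). The gripper opens to 93 mm and grips with 3 to 60 N. Pads are 15 mm wide; open, the fingers measure 128 mm over their backs; the gripper's body (75 mm by 188 mm) begins 65 mm behind the grasp point.
Start: joints at [-1.541, 0.259, 1.535, -0, 1.348, -0.203], TCP at [126.908, -535.163, 188.553] pointing down, gripper open.
Joint ranges: [-3.14, 3.14], [-0.91, 2.08], [0.19, 2.58], [-1.22, 4.36], [0.22, 2.71], [-3.12, 3.12]. Speed limits (rad/s): [2.57, 2.57, 3.14, 3.14, 3.14, 3.14].

INTERFACE

Orientations are given as [roll, pitch, yaw] about the fixed x, y, z axes, in that order (R = Rz(yaw) Ry(pitch) Rx(roll)).
In Python, from bench import robot gives the robot as it stands. The module is installed in compiled form; this text tells all that it offers. Calls block until the motion is done:
- robot.move_ptp(position, orientation): joint-space move of the TCP to a pose.
- robot.move_linear(position, ori=None, speed=150, f_stop=None): straight line of the TCP; ori=None keeps the orientation; speed is the mean speed in mm/s. With f_stop (N) it stops when the force on the tool has changed by that much, and returns True; else False.
- robot.move_j(angles): joint-space move.
- robot.move_gripper(opening): opening from 0.0 (shut) to 1.0 (fully open); the grip force is fixed at half the most; returns when the fingers have stopped.
- robot.sleep(seconds).
- robot.inverse_kinematics(position, orientation): joint angles nearest the present ones, or None.
- robot.get_image(name): name is "scene" or "top"; returns a dict with "img" (384x512x3 uint8, blue, green, red), "fovy" (degrees; the focal length in pixels is half the picture's height over the tangent of half this angle, whatever the lens; pixels are square), "cx", "cy" (the principal point, pixels), "eye" and "orientation" of the camera in the world. Camera axes: x right, y down, z forward; pixel columns grow to the right and rows downward; lengths in mm; the calibration is good to about 2 mm. A picture is of the moment at which its call begins. There is no depth.
A pose or a line that the arm cannot do raises robot.MotionError and nothing moves.
- robot.hand_in(): hands the job in, once; it reports no verdict.
Readings, each from a call of its own:
- robot.current_t(): time.
- robot.current_qpos(): joint angles.
- robot.current_joint_vel(): joint speeds.
- robot.current_joint_efforts(): joint torques, N m.
- robot.current_tcp_pos(): TCP position.
- robot.current_eef_rot(): TCP orientation.
- robot.current_contact_force(): force on the tool from outside, world axes, zero at the start.
- robot.current_ft_torque(): the same for the moment, N m.
- robot.current_gripper_width(): opening from 0.0 (shut) to 1.0 (fully open).
Only numpy, scipy, OpenCV 4.12 (cv2) and the standard library are available. Lean on these libraries where they do the work, as an engineer would, in place of code of your own. Each camera call takes 0.05 s, during which the arm holds its last target.

## Working session

There is one attempt and no reset: what is moved stays moved. The work goes in short steps, each a Python script; the robot and the scene stay as the last script left them, time stands still between calls to the robot, and variables do not carry over. Pictures are saved under pics/ and viewed, and the job is handed in when it is done.

```bash
mkdir -p pics; ls
python3 - <<'E'
from bench import robot
import cv2,numpy as np
for n in("scene","top"):
    d=robot.get_image(n); cv2.imwrite(f"pics/{n}0.png",d["img"]); np.save(f"pics/{n}0.npy",d["img"])
    print(n,{k:d[k] for k in d if k!="img"})
print(robot.current_t(),robot.current_eef_rot())
E
```

```text
pics
scene {'fovy': 55.38115097243001, 'cx': 257.03770258899425, 'cy': 193.25489662482008, 'eye': array([ 35.4683921 , 828.96884749, 503.73526325]), 'orientation': array([-1.99236698, -0.01474687, -2.60025613])}
top {'fovy': 42.09921074846678, 'cx': 251.0816460398229, 'cy': 183.80418376730287, 'eye': array([ 359.15450583,    4.52640934, 1571.34292199]), 'orientation': array([-3.03301098,  0.00369881, -1.56709989])}
0.1 [-3.14002198e+00 -3.43895392e-04  2.32735198e-01]
```

Run:
```python
import cv2
i=cv2.imread("pics/top0.png"); cv2.imwrite("pics/top0b.png",cv2.resize(i,(800,600),interpolation=cv2.INTER_CUBIC))
i=cv2.imread("pics/scene0.png"); cv2.imwrite("pics/scene0b.png",cv2.resize(i,(800,600),interpolation=cv2.INTER_CUBIC))
```

```text
(no output)
```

View pics/top0b.png

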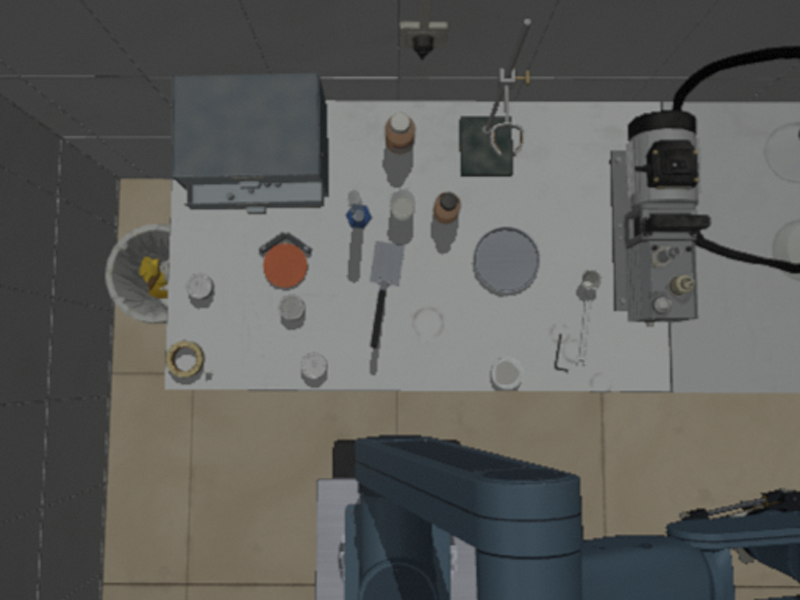

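View pics/scene0b.png

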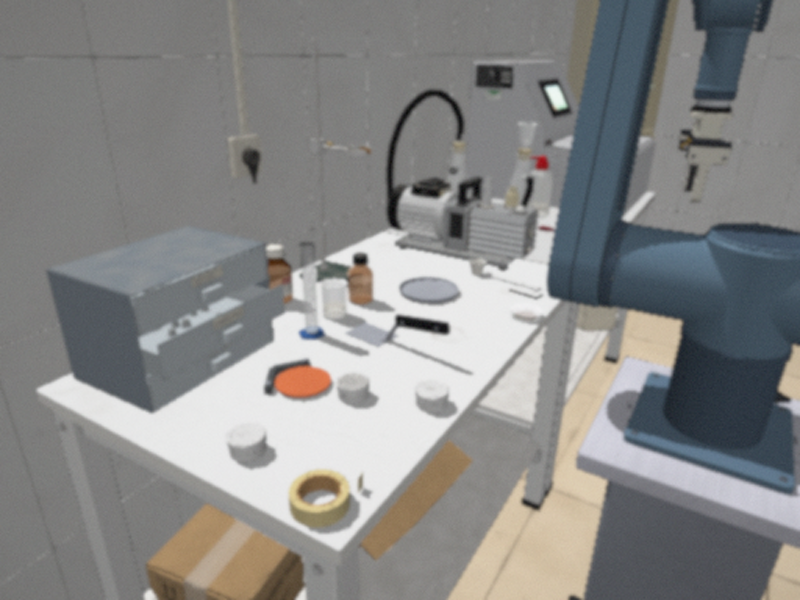

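The disc (enlarged px 286,266) lies against the V-stop, with the tin in front at (292,308). The lifter is at about (385,290), the tray at (506,261) and the cylinder at (358,215). Next I'll enlarge crops for measuring.

```bash
cat > h.py <<'E'
import numpy as np,cv2
from scipy.spatial.transform import Rotation as R
from bench import robot
CAM={"scene":dict(f=192/np.tan(np.radians(55.38115097243001/2)),c=(257.03770258899425,193.25489662482008),e=np.array([ 35.4683921 , 828.96884749, 503.73526325]),r=[-1.99236698, -0.01474687, -2.60025613]),
"top":dict(f=192/np.tan(np.radians(42.09921074846678/2)),c=(251.0816460398229,183.80418376730287),e=np.array([ 359.15450583,4.52640934,1571.34292199]),r=[-3.03301098,  0.00369881, -1.56709989])}
def ray(n,u,v):
    c=CAM[n]; return R.from_euler('xyz',c['r']).as_matrix()@np.array([(u-c['c'][0])/c['f'],(v-c['c'][1])/c['f'],1])
def at(n,u,v,z):
    d=ray(n,u,v);e=CAM[n]['e'];return (e+d*(z-e[2])/d[2])
def proj(n,p):
    c=CAM[n];q=R.from_euler('xyz',c['r']).as_matrix().T@(np.asarray(p,float)-c['e'])
    return np.array([q[0]/q[2]*c['f']+c['c'][0],q[1]/q[2]*c['f']+c['c'][1]])
def crop(n,name,x0,y0,x1,y1,s,img=None):
    i=robot.get_image(n)["img"] if img is None else img
    i=cv2.resize(i[y0:y1,x0:x1],None,fx=s,fy=s,interpolation=cv2.INTER_CUBIC)
    for x in range((x0+9)//10*10,x1,10):
        cv2.line(i,(int((x-x0+.5)*s),0),(int((x-x0+.5)*s),6),(0,0,255),1)
        cv2.putText(i,str(x),(int((x-x0+.5)*s)-10,16),0,.35,(0,0,255),1)
    for y in range((y0+9)//10*10,y1,10):
        cv2.line(i,(0,int((y-y0+.5)*s)),(6,int((y-y0+.5)*s)),(0,0,255),1)
        cv2.putText(i,str(y),(8,int((y-y0+.5)*s)+4),0,.35,(0,0,255),1)
    cv2.imwrite("pics/"+name+".png",i)
E
python3 - <<'E'
from h import *
i=np.load("pics/top0.npy");s=np.load("pics/scene0.npy")
crop("top","t_a",155,140,275,225,6.5,i); crop("top","t_b",270,120,390,210,6.5,i)
crop("top","t_c",100,140,220,255,5,i)
crop("scene","s_a",130,170,300,270,4.6,s)
E
```

```text
(no output)
```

View pics/t_a.png

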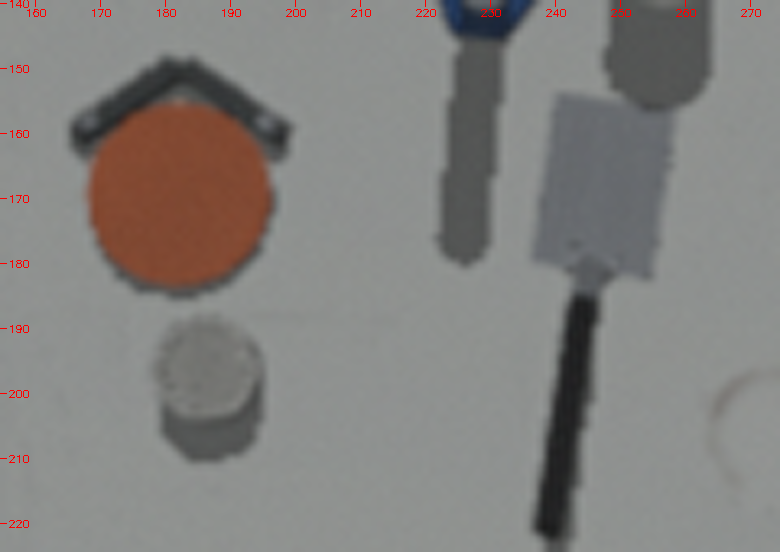

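View pics/t_b.png

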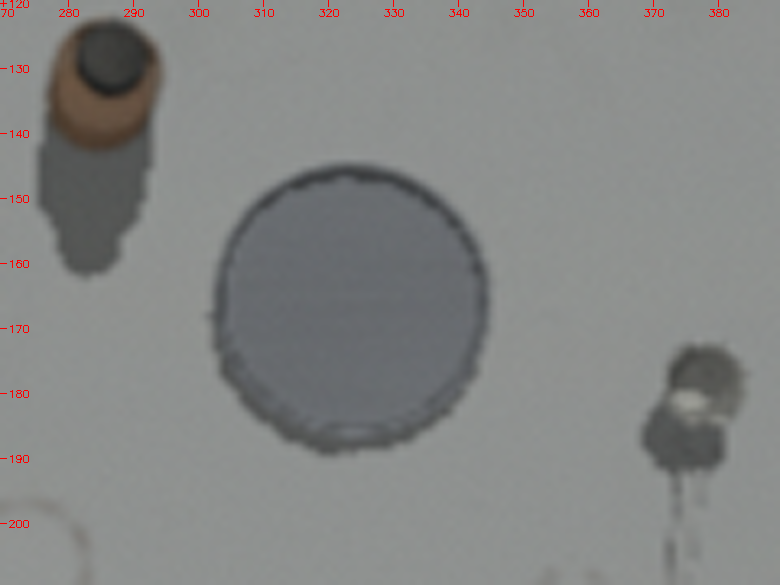

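View pics/t_c.png

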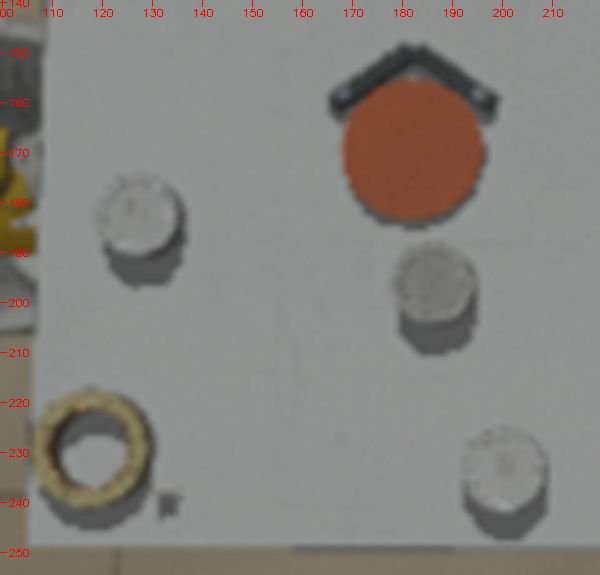

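View pics/s_a.png

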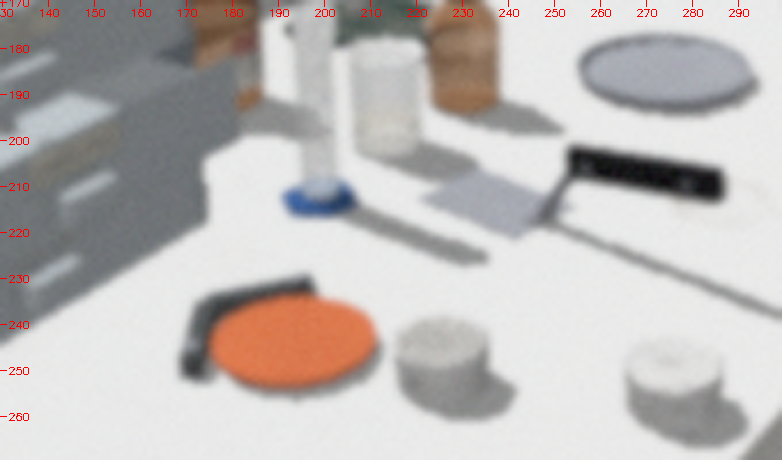

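Run:
```python
from h import *
T=np.load("pics/top0.npy");S=np.load("pics/scene0.npy")
def cent(n,i,mask,z,box,lab):
    m=np.zeros(mask.shape,np.uint8);x0,y0,x1,y1=box;m[y0:y1,x0:x1]=mask[y0:y1,x0:x1]
    k,l,st,c=cv2.connectedComponentsWithStats(m);j=1+np.argmax(st[1:,4])
    cs,_=cv2.findContours((l==j).astype(np.uint8),cv2.RETR_EXTERNAL,cv2.CHAIN_APPROX_NONE)
    P=np.array([at(n,*p[0],z)[:2] for p in cs[0]],np.float32)
    (cx,cy),(a,b),t=cv2.fitEllipse(P)
    print(lab,n,st[j,4],"px",c[j].round(1),"ell",np.round([cx,cy,a,b],1),"cen",at(n,*c[j],z).round(1))
for n,i,b1,in (("top",T,(160,140,205,190)),("scene",S,(165,225,220,260))):
    f=i.astype(int); m=((f[...,2]-f[...,0])>40)
    cent(n,i,m,9,b1,"disc")
# tray floor in top
f=T.astype(int); print(T[165,323],T[165,350],T[145,323],T[196,187],T[165,248],T[205,187])
b=f[...,0]-f[...,2]
for th in(8,12): cent("top",T,(b>th),5,(295,138,352,196),"tray%d"%th)
cent("top",T,(b>8)&(f.sum(2)>240),1,(232,150,262,186),"blade")
for px in [(239.7,153.8),(258,156.2),(236.3,179.7),(254.8,182.5)]: print(at("top",*px,2).round(1))
for px in [(185,213),(0,0)]: pass
print("tin",at("top",186.6,196,28).round(1),"scene",at("scene",225.6,243.8,28).round(1))
print("handle",at("top",245,184,56).round(1),at("top",239,220.5,78).round(1))
print("stop apex outer",at("top",182,148.5,14).round(1),at("top",167,160,14).round(1),at("top",198,160,14).round(1))
for nm,px,z in [("petri",(274,206),15),("tin1",(128.3,182.5),28),("tin3",(200.6,234),28),("cyl",(229,137.5),10),("beak",(257,131),71),("bot",(287,128.5),107),("cruc",(324,239),33)]: print(nm,at("top",*px,z).round(0))
```

```text
disc top 624 px [182.1 169.4] ell [574.7 229.2  85.6  87.8] cen [574.6 229.2   9. ]
disc scene 612 px [193.1 243.8] ell [574.3 231.3  89.5  96. ] cen [573.  233.1   9. ]
[111 108 105] [143 146 142] [98 96 94] [113 116 116] [109 105 101] [79 81 79]Traceback (most recent call last):
  File "<stdin>", line 16, in <module>
  File "<stdin>", line 8, in cent
cv2.error: OpenCV(4.12.0) /io/opencv/modules/imgproc/src/shapedescr.cpp:361: error: (-201:Incorrect size of input array) There should be at least 5 points to fit the ellipse in function 'fitEllipseNoDirect'
```

Run:
```python
from h import *
T=np.load("pics/top0.npy");S=np.load("pics/scene0.npy")
def cent(n,mask,z,box,lab,mode):
    m=np.zeros(mask.shape,np.uint8);x0,y0,x1,y1=box;m[y0:y1,x0:x1]=mask[y0:y1,x0:x1]
    k,l,st,c=cv2.connectedComponentsWithStats(m);j=1+np.argmax(st[1:,4])
    cs,_=cv2.findContours((l==j).astype(np.uint8),cv2.RETR_EXTERNAL,cv2.CHAIN_APPROX_NONE)
    P=np.array([at(n,*p[0],z)[:2] for p in cs[0]],np.float32)
    r=cv2.fitEllipse(P) if mode else cv2.minAreaRect(P)
    print(lab,n,st[j,4],"px",c[j].round(1),np.round(np.hstack([r[0],r[1],r[2]]),1),"cen",at(n,*c[j],z).round(1))
g=T.astype(int).sum(2); gs=S.astype(int).sum(2)
cent("top",g<370,10,(295,138,352,196),"tray",1)
cent("top",(g<355)&(g>305),5,(295,138,352,196),"trayfloor",1)
cent("top",(g<370)&(g>270),1,(232,150,262,182),"blade",0)
print(S[185,275],S[185,300],S[208,235],S[200,250])
b=S.astype(int)[...,0]-S.astype(int)[...,2]
cent("scene",b>8,8,(250,172,296,198),"tray",1)
for px in [(239.7,153.8),(258,156.2),(236.3,179.7),(254.8,182.5)]: print(at("top",*px,2).round(1))
for px in [(221,212.5),(234,206),(241.5,221)]: print("s",at("scene",*px,2).round(1))
print("tin",at("top",186.6,196,28).round(1),"scene",at("scene",225.6,243.8,28).round(1))
print("handle",at("top",245,184,56).round(1),at("top",239,220.5,78).round(1))
print("stop apex outer",at("top",182,148.5,14).round(1),at("top",167,160,14).round(1),at("top",198,160,14).round(1))
for nm,px,z in [("petri",(274,206),15),("tin1",(128.3,182.5),28),("tin3",(200.6,234),28),("cyl",(229,137.5),10),("beak",(257,131),71),("bot",(287,128.5),107),("cruc",(324,239),33)]: print(nm,at("top",*px,z).round(0))
```

```text
tray top 1534 px [323.4 167. ] [ 583.8 -217.2  133.2  141.6   75.8] cen [ 583.5 -217.2   10. ]
trayfloor top 1135 px [323.5 166.5] [ 585.9 -218.4  117.7  119.4  122. ] cen [ 585.9 -218.4    5. ]
blade top 496 px [247.4 167.8] [585.9  21.4  60.8  98.5  82.1] cen [581.3  22.8   1. ]
[178 170 166] [232 234 233] [183 175 173] [223 224 223]
tray scene 374 px [274.6 185.1] [ 584.  -217.5  113.6  122.   123.1] cen [ 583.3 -215.4    8. ]
[626.2  47.6   2. ]
[618.7 -10.7   2. ]
[543.1  57.8   2. ]
[534.4  -0.8   2. ]
s [623.8  45.3   2. ]
s [615.9 -12.1   2. ]
s [543.   56.8   2. ]
tin [488.6 210.9  28. ] scene [485.9 214.1  28. ]
handle [523.7  29.3  56. ] [411.5  46.3  78. ]
stop apex outer [640.6 230.1  14. ] [603.7 276.8  14. ] [604.  178.8  14. ]
petri [459. -61.  15.]
tin1 [530. 393.  28.]
tin3 [371. 166.  28.]
cyl [677.  82.  10.]
beak [685.  -7.  71.]
bot [685. -96. 107.]
cruc [ 357. -213.   33.]
```

Both cameras agree on the blade: centre about (580,23), yaw about -7.2°. Before moving I'll fit the V-stop model and refine the tin.

```bash
cat > fit.py <<'E'
from h import *
from scipy.optimize import minimize
T=np.load("pics/top0.npy").astype(float).sum(2); SS=8
def render(n,p,box):
    x,y,a=p;x0,y0,x1,y1=box;m=np.zeros(((y1-y0)*SS,(x1-x0)*SS),np.uint8)
    for s in(1,-1):
        t=np.radians(a+35*s);c=np.array([x,y])+51*np.array([np.cos(t),np.sin(t)]);u=np.array([np.cos(t),np.sin(t)]);w=np.array([-u[1],u[0]])
        pts=[]
        for z in(0,14):
            for i,j in((1,1),(1,-1),(-1,-1),(-1,1)):
                q=c+u*6*i+w*31*j;pts.append(proj(n,[q[0],q[1],z]))
        h=cv2.convexHull(((np.array(pts)+.5-[x0,y0])*SS).astype(np.int32));cv2.fillConvexPoly(m,h,1)
    return cv2.resize(m.astype(np.float32),(x1-x0,y1-y0),interpolation=cv2.INTER_AREA)
S=np.load("pics/scene0.npy").astype(float)
for n,I,box,dark,lit,dz in(("top",np.load("pics/top0.npy").astype(float),(158,140,206,172),150,430,9),("scene",S,(160,222,216,262),150,680,9)):
    x0,y0,x1,y1=box;C=I[y0:y1,x0:x1];obs=np.clip((lit-C.sum(2))/(lit-dark),0,1)
    w=1-cv2.dilate(((C[...,2]-C[...,0])>25).astype(np.uint8),np.ones((3,3)))
    if n=="scene": w[24:,]=0
    f=lambda p:float((w*(render(n,p,box)-obs)**2).sum())
    r=min((minimize(f,[577+dx,230,a],method='Nelder-Mead',options=dict(initial_simplex=[[577+dx,230,a],[582+dx,230,a],[577+dx,235,a],[577+dx,230,a+4]])) for dx in(-3,3) for a in(-4,0,4)),key=lambda r:r.fun)
    print(n,r.x.round(2),r.fun)
E
python3 fit.py
```

```text
top [ 5.7577e+02  2.2998e+02 -4.7000e-01] 14.656944953762753
scene [570.66 230.69   9.54] 16.376049118069155
```

Run:
```python
from h import *
D=[np.pi,0,0]
print(robot.inverse_kinematics([487.5,212,120],D))
robot.move_ptp([487.5,212,130],D)
robot.move_linear([487.5,212,6],speed=120)
robot.move_gripper(0.3)
print("w",robot.current_gripper_width(),robot.current_contact_force())
robot.move_linear([487.5,212,90],speed=120)
print("w",robot.current_gripper_width(),robot.current_t(),robot.current_tcp_pos())
crop("scene","s1",130,150,300,270,4.6)
```

```text
[ 2.00236223e-01  2.82729034e-01  1.67894159e+00 -4.44089210e-16
  1.17992203e+00  1.77103255e+00]
w 0.3010278832035601 [ 0.89742404  0.17282513 -0.090127  ]
w 0.3046061554327605 6.1917 [486.90964451 211.85075421  89.39408765]
```

View pics/s1.png

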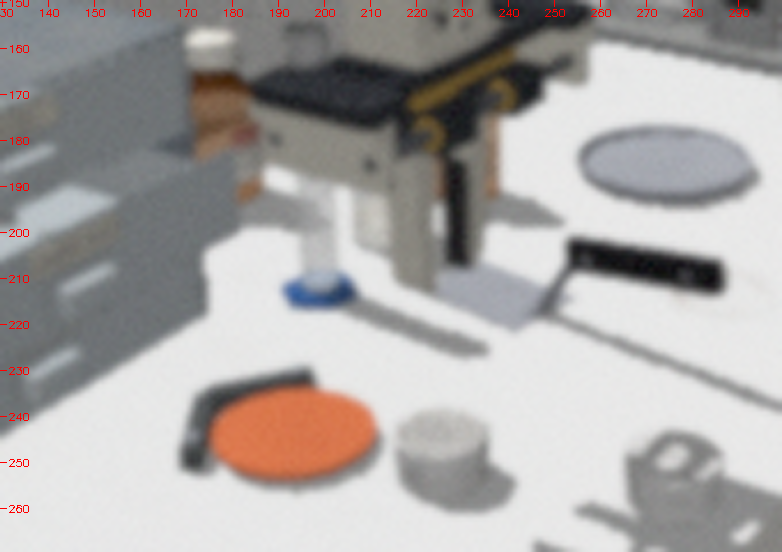

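Run:
```python
from h import *
print(robot.current_qpos(),robot.current_tcp_pos(),robot.current_eef_rot(),robot.current_t())
p=robot.current_tcp_pos();print(proj("scene",p),proj("top",p), proj("scene",[487,212,28]),proj("top",[487,212,28]))
crop("top","t1",155,140,275,225,6.5);crop("scene","s1b",130,150,300,270,4.6)
```

```text
[2.00166575e-01 3.14772083e-01 1.71815145e+00 2.00429092e-06
 1.11042217e+00 1.77103576e+00] [486.74334649 211.81026505  89.11265594] [ 3.14124572e+00  1.71837995e-03 -7.40492336e-05] 6.2417
[225.34447865 221.10575585] [183.589542   194.90402669] [225.73323181 243.27243187] [186.24995194 196.51911917]
```

View pics/t1.png

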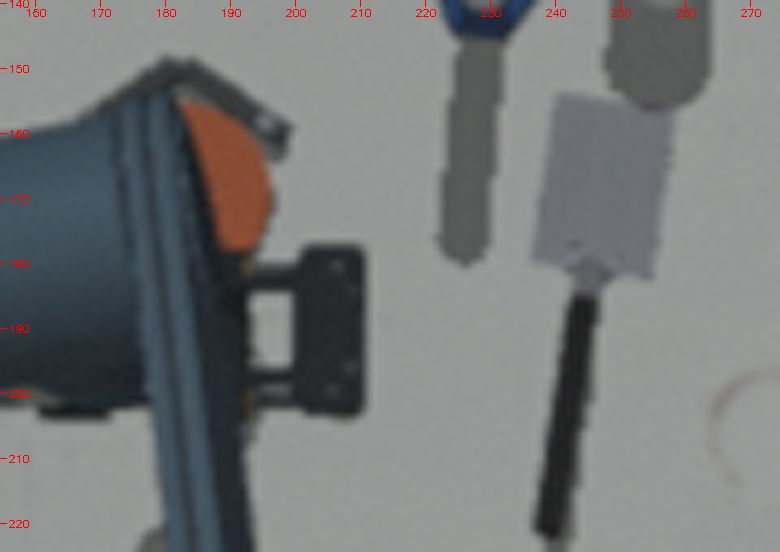

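View pics/s1b.png

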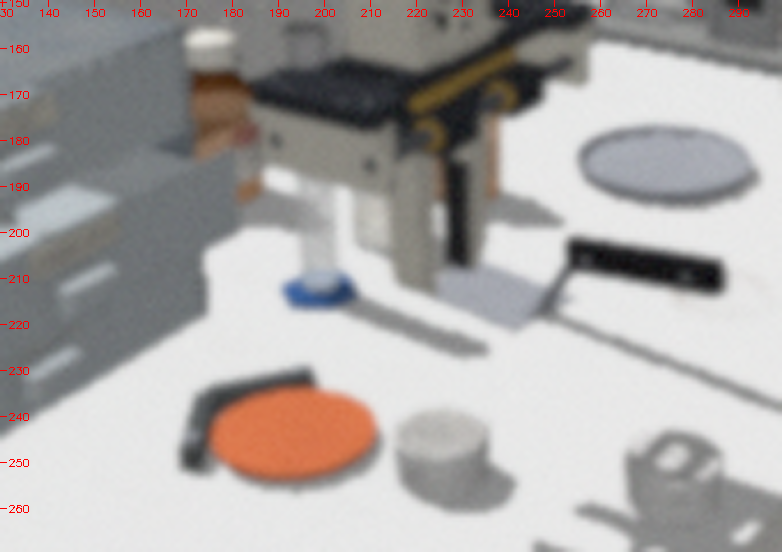

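Run:
```python
from h import *
i=robot.get_image("scene")["img"]
cv2.imwrite("pics/x.png",i)
crop("scene","s1c",180,120,270,240,5,i)
for dy in(-64,-47,-14,14):
    print(dy,[proj("scene",[487,212+dy,z]).round(0) for z in(89,117,173)])
for z in(175,200,230,260): print(z,at("top",211,190,z).round(0))
```

```text
-64 [array([240., 211.]), array([240., 201.]), array([240., 180.])]
-47 [array([236., 213.]), array([236., 203.]), array([236., 182.])]
-14 [array([229., 219.]), array([228., 208.]), array([228., 186.])]
14 [array([222., 224.]), array([221., 213.]), array([221., 191.])]
175 [493. 123. 175.]
200 [491. 121. 200.]
230 [488. 118. 230.]
260 [485. 116. 260.]
```

View pics/s1c.png

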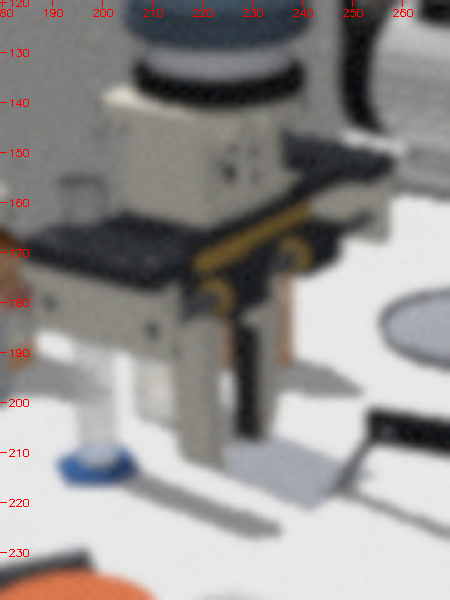

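Run:
```python
from h import *
S=np.load("pics/scene0.npy")
print([proj("scene",[126.9+dx,-535.2+dy,188.5+dz]).round(1) for dx,dy,dz in((0,0,0),(10,-46,0),(-10,46,0),(0,0,28),(0,0,84))])
crop("scene","s0c",410,40,500,150,5.4,S)
```

```text
[array([439.6, 133.9]), array([438.1, 130.6]), array([441.1, 137.4]), array([441.4, 125.7]), array([445.1, 109. ])]
```

View pics/s0c.png

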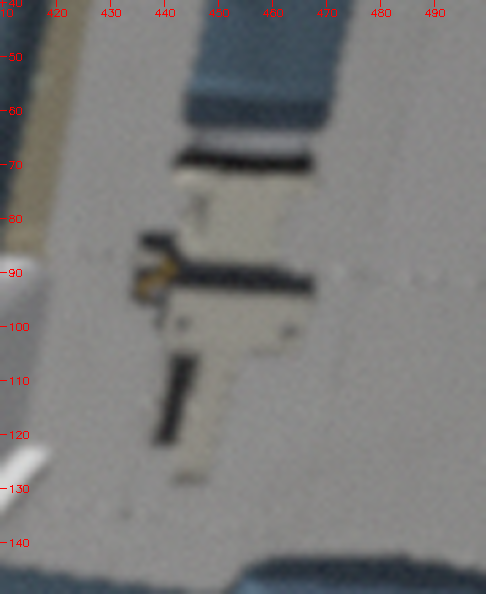

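The tin hasn't moved. The jaws closed above it (width 0.30, empty). In both pictures the visible fingertips sit about 28 mm higher than the reported TCP. I'll probe the free bench to measure this.

Run:
```python
from h import *
robot.move_linear([450,320,90],speed=250)
robot.move_linear([450,320,25],speed=150)
print(robot.current_contact_force())
try:
    print(robot.move_linear([450,320,-45],speed=35,f_stop=4))
except robot.MotionError as e: print(e)
print(robot.current_tcp_pos(),robot.current_contact_force(),robot.current_t())
crop("scene","s2",180,120,300,270,4)
```

```text
[ 0.60988973  0.58781255 -0.32211219]
True
[449.86634459 319.95971721 -29.82170061] [-0.07593874 -0.08728589  4.70216236] 9.0
```

View pics/s2.png

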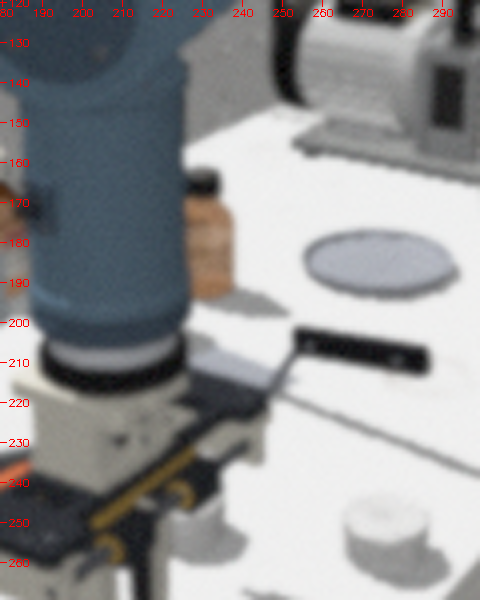

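The bench contact at reported z = -29.8 confirms it: the real fingertips sit about 29.5 mm short of the reported TCP. I'll correct for that along the tool axis and redo the tin.

```bash
cat >> h.py <<'E'
OFF=29.5
def cmd(p,ori):  # true fingertip position -> commanded TCP
    return list(np.asarray(p,float)+OFF*R.from_euler('xyz',ori).as_matrix()[:,2])
def tip():
    o=robot.current_eef_rot();return np.asarray(robot.current_tcp_pos())-OFF*R.from_euler('xyz',o).as_matrix()[:,2]
D=[np.pi,0,0]
E
python3 - <<'E'
from h import *
robot.move_linear(cmd([450,320,80],D),speed=200)
robot.move_gripper(1.0)
robot.move_linear(cmd([487,212,60],D),speed=250)
robot.move_linear(cmd([487,212,5],D),speed=120)
robot.move_gripper(0.3)
print("w",robot.current_gripper_width(),robot.current_t())
robot.move_linear(cmd([487,212,65],D),speed=150)
print("w",robot.current_gripper_width(),robot.current_t(),tip(),robot.current_contact_force())
crop("scene","s3",150,170,300,270,5)
E
```

```text
w 0.54452608972662 12.7083
w 0.545112844673314 13.2583 [486.81133123 211.99149544  64.74363662] [-0.12422324 -0.3347766  -0.97834798]
```

View pics/s3.png

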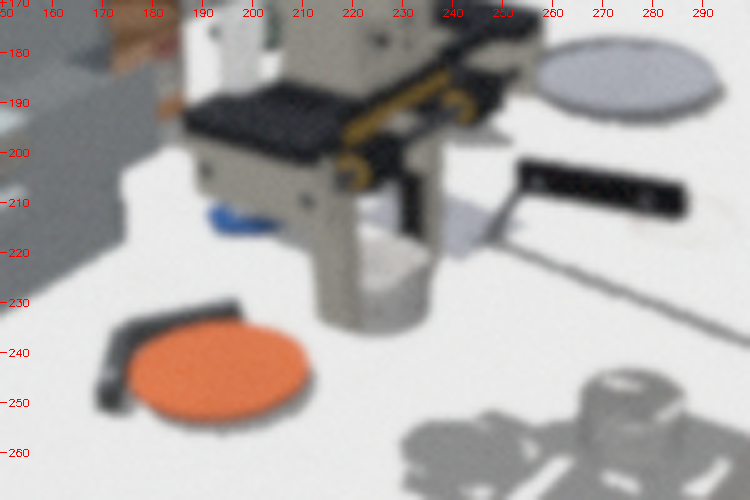

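The tin is held between the fingers (px ~225,228) and the disc is undisturbed. Now I'll place it, then go to the lifter.

Run:
```python
from h import *
robot.move_linear(cmd([450,320,65],D),speed=200)
robot.move_linear(cmd([450,320,12],D),speed=120)
print(robot.move_linear(cmd([450,320,2],D),speed=20,f_stop=2),tip())
robot.move_gripper(1.0)
robot.sleep(0.1)
robot.move_linear(cmd([450,320,110],D),speed=200)
yaw=np.radians(-7.3); O=[np.pi,0,yaw]
g=np.array([580,23.])-(105-18)*np.array([np.cos(yaw),np.sin(yaw)])
print(g)
robot.move_ptp(cmd([g[0],g[1],130],O),O)
print(tip(),robot.current_t(),robot.current_qpos())
crop("scene","s4",150,170,300,270,5);crop("top","t4",155,140,275,225,6.5)
```

```text
True [450.08291318 320.05277736   4.43803355]
[493.70518349  34.05462095]
[493.38715636  34.84701788 129.44536976] 17.7667 [-1.55784332e-01  2.41801706e-01  1.79077469e+00  5.36213771e-04
  1.11018005e+00  1.54178149e+00]
```

View pics/s4.png

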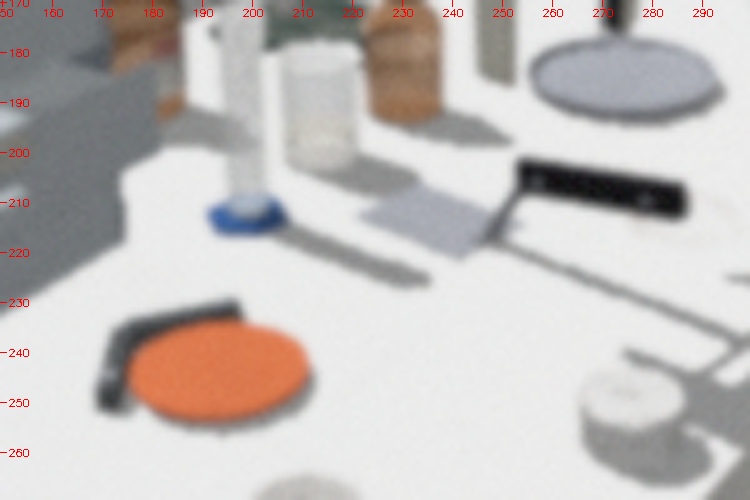

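View pics/t4.png

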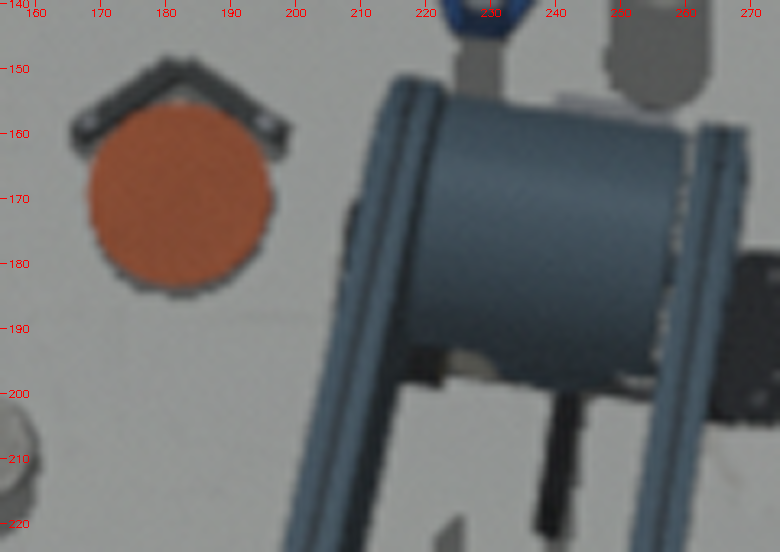

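Run:
```python
from h import *
yaw=np.radians(-7.3); O=[np.pi,0,yaw]
g=[493.7,34.05]
print(robot.move_linear(cmd([*g,36],O),O,speed=130,f_stop=6),tip())
robot.move_gripper(0.0)
print("w",robot.current_gripper_width(),robot.current_t(),tip(),robot.current_contact_force())
crop("scene","s5",150,150,300,270,5);crop("top","t5",155,140,275,225,6.5)
```

```text
False [494.29068168  34.197523    36.52003849]
w 0.14926201740401446 19.9417 [493.68314997  34.06463737  35.97589001] [-0.31905062 -0.57916659 -1.19870192]
```

View pics/s5.png

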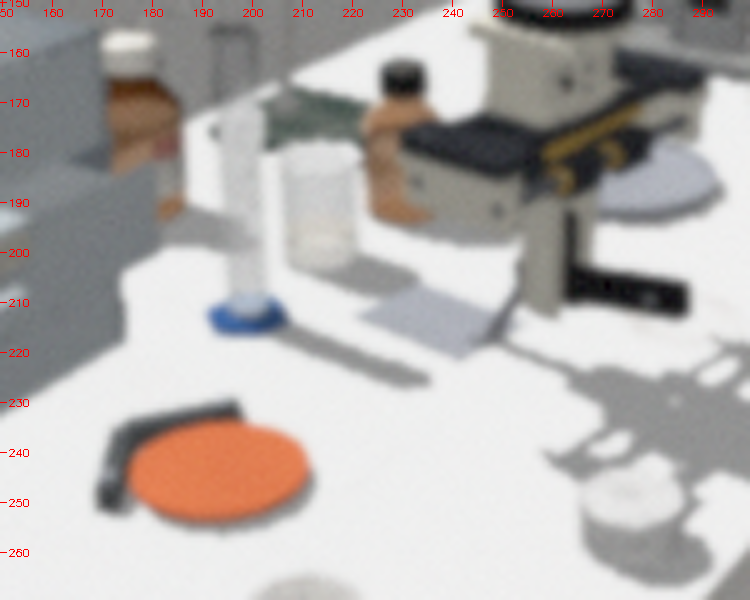

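View pics/t5.png

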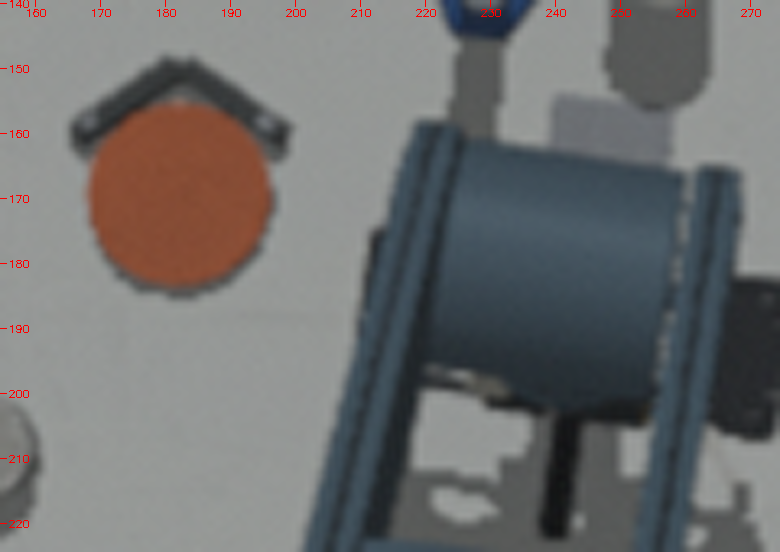

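The grip closed on 14 mm (width 0.149), which matches the handle. I'll slide the lifter along the bench to line it up in front of the disc.

Run:
```python
from h import *
yaw=np.radians(-7.3); O=[np.pi,0,yaw]; O2=[np.pi,0,np.radians(-0.5)]
robot.move_linear(cmd([390,47,36.3],O),O,speed=150); print(robot.current_contact_force())
robot.move_linear(cmd([378,231,36.3],O2),O2,speed=150)
print("w",robot.current_gripper_width(),robot.current_t(),tip(),robot.current_contact_force(),robot.current_ft_torque())
crop("scene","s6",150,170,300,280,5);crop("top","t6",145,140,245,235,6)
```

```text
[-0.12396839 -0.55737329 -0.87511178]
w 0.14952856455887215 22.275 [377.95780428 230.52949505  36.21367994] [ 0.08693281 -0.65916576 -1.19001863] [0.04411347 0.040248   0.00521109]
```

View pics/s6.png

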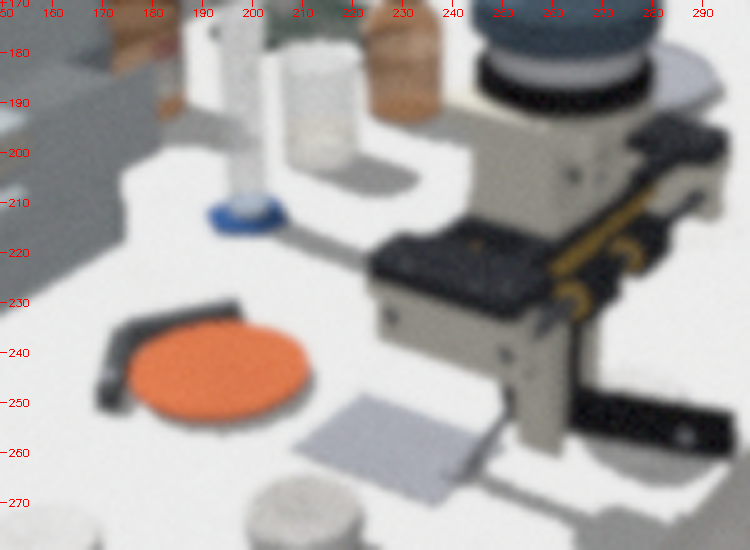

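View pics/t6.png

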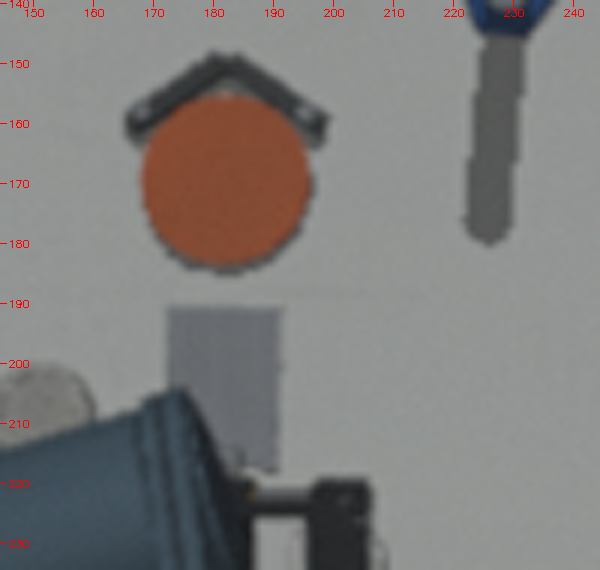

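Run:
```python
from h import *
for px in((172.3,190.8),(191.5,190.8)): print(at("top",*px,2).round(1))
for px in((208,259),(222,248.5),(237,270.5)): print("s",at("scene",*px,2).round(1))
```

```text
[507.1 259.9   2. ]
[507.3 199.2   2. ]
s [506.5 258.1   2. ]
s [505.3 203.2   2. ]
s [422.6 259.2   2. ]
```

Run:
```python
from h import *
O2=[np.pi,0,np.radians(-0.3)]
robot.move_linear(cmd([395,230.3,36.2],O2),O2,speed=60)
r=robot.move_linear(cmd([488,230.3,36.2],O2),O2,speed=35,f_stop=8)
print(r,robot.current_t(),tip(),robot.current_contact_force(),robot.current_ft_torque())
crop("scene","s7",150,170,300,280,5);crop("top","t7",145,140,245,235,6)
```

```text
True 25.0333 [481.55000942 230.14499522  35.94918298] [-0.53359428 -0.51702064  3.92390467] [ 0.09354733 -0.06285436  0.08768662]
```

View pics/s7.png

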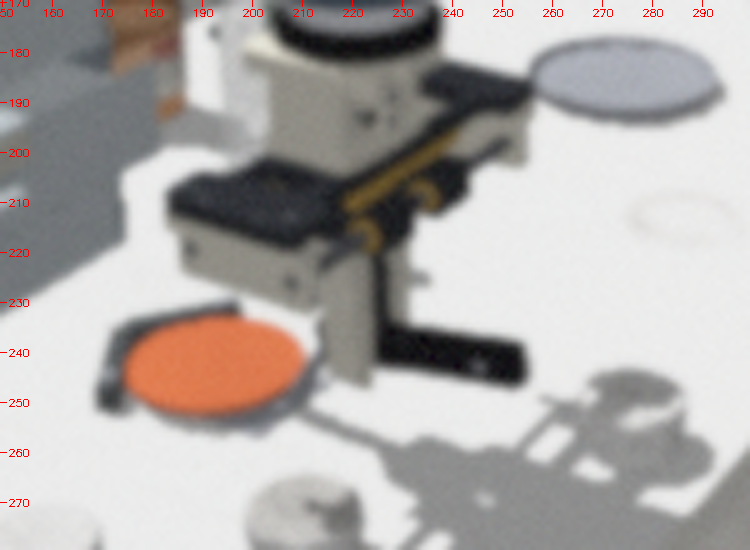

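View pics/t7.png

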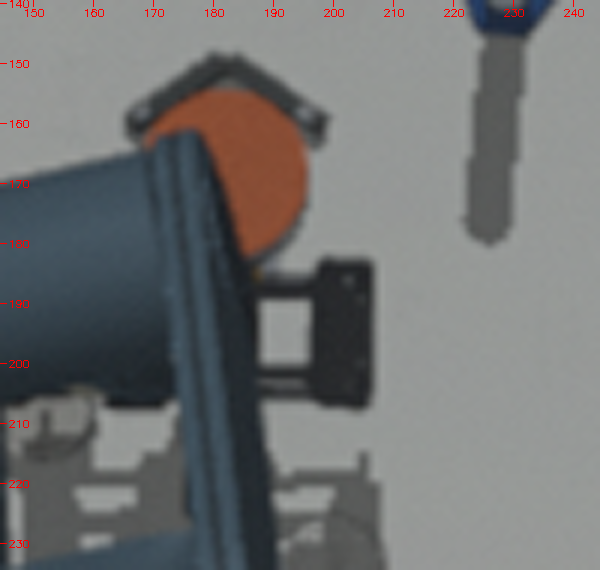

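The blade is fully in: the tip is at x ≈ 610, which is 34 mm past the stop origin. Next I'll lift slowly with a slight nose-up pitch and check for droop.

```bash
cat >> h.py <<'E'
def gcmd(G,pitch,yaw):
    o=[np.pi,np.radians(pitch),np.radians(yaw)]
    z=R.from_euler('xyz',o).as_matrix()[:,2]
    return list(np.asarray(G,float)+(19+OFF)*z),o
def gpt():
    return tip()-19*R.from_euler('xyz',robot.current_eef_rot()).as_matrix()[:,2]
E
python3 - <<'E'
from h import *
G=gpt();print(G)
p,o=gcmd([G[0]-1,G[1],G[2]+25],-3,-.3)
robot.move_linear(p,o,speed=40)
print(robot.current_t(),gpt(),robot.current_eef_rot(),robot.current_contact_force(),robot.current_ft_torque(),robot.current_gripper_width())
crop("scene","s8",150,170,300,280,5);crop("top","t8",145,140,245,235,6)
E
```

```text
[481.57755671 230.17351954  54.89824851]
25.9417 [480.46934597 230.15661377  79.88408783] [ 3.14157587 -0.05224178 -0.0052442 ] [-0.75960666 -0.77876177 -2.34090199] [0.01583475 0.22077222 0.01445707] 0.15001059597631153
```

View pics/s8.png

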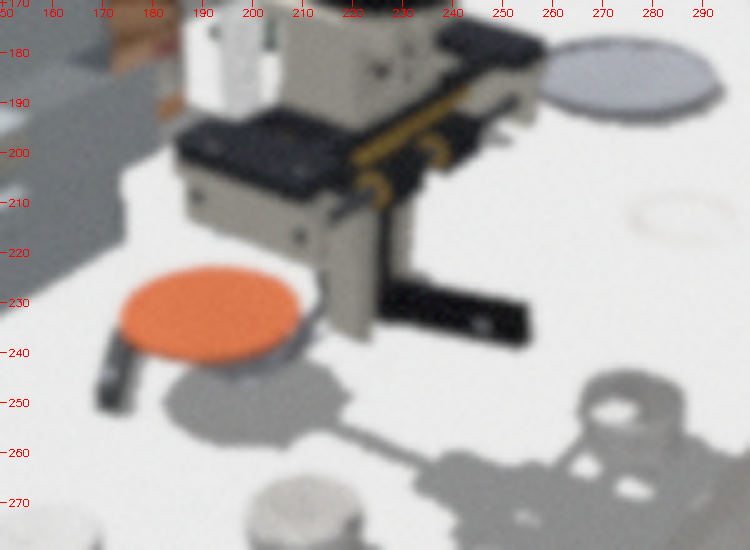

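View pics/t8.png

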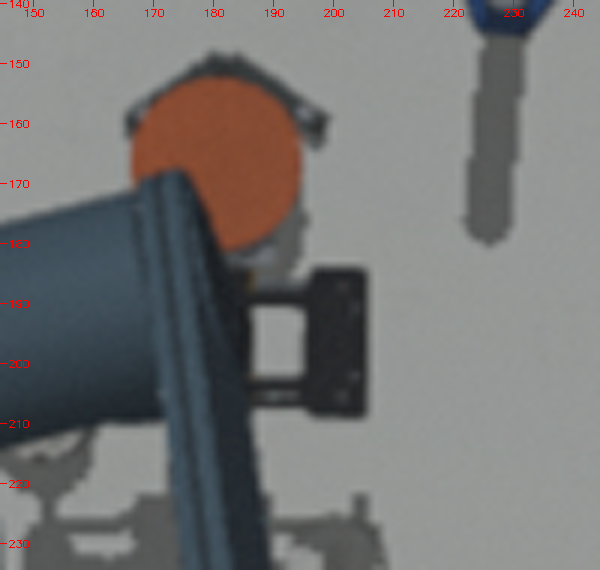

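The disc rides on the blade, clear of the bench, with no visible droop. Next I'll check reachability for the tipping sequence, then carry.

```bash
cat >> h.py <<'E'
TR=np.array([584.5,-217.5,0.])
LT=np.array([129.3,0,-54.8]) # blade tip underside in lifter frame rel. grip
def ltip(t,z,pitch,yaw): # commanded pose that puts blade tip at t ahead of tray centre along yaw, height z
    M=R.from_euler('xyz',[0,np.radians(pitch),np.radians(yaw)]).as_matrix()
    c,s=np.cos(np.radians(yaw)),np.sin(np.radians(yaw))
    P=np.array([TR[0]+t*c,TR[1]+t*s,z])
    return gcmd(P-M@LT,pitch,yaw)
E
python3 - <<'E'
from h import *
for yaw in(-40,-30,-20,-10,0):
    for t,z,p in((42,60,0),(42,11,15),(42,9,38),(-45,9,38),(-60,60,38)):
        q=robot.inverse_kinematics(*ltip(t,z,p,yaw)); print(yaw,t,p,None if q is None else np.round(q,2))
p,o=gcmd([425,230,115],-3,-.3)
robot.move_linear(p,o,speed=120)
print(gpt(),robot.current_t())
crop("scene","s9",150,150,300,270,5)
E
```

```text
-40 42 0 [-0.51  0.36  1.72 -0.    1.07  1.76]
-40 42 15 [-0.54  0.55  1.48  0.04  1.37  1.71]
-40 42 38 [-0.57  0.85  0.99  0.08  1.97  1.7 ]
-40 -45 38 [-0.56  0.7   1.28  0.09  1.82  1.7 ]
-40 -60 38 [-0.55  0.63  1.28  0.09  1.89  1.71]
-30 42 0 [-0.54  0.35  1.73 -0.    1.06  1.56]
-30 42 15 [-0.53  0.55  1.48 -0.    1.37  1.56]
-30 42 38 [-0.53  0.86  0.96 -0.01  1.98  1.56]
-30 -45 38 [-0.53  0.71  1.27 -0.01  1.83  1.56]
-30 -60 38 [-0.53  0.63  1.27 -0.01  1.9   1.56]
-20 42 0 [-0.57  0.35  1.73 -0.    1.06  1.35]
-20 42 15 [-0.53  0.55  1.48 -0.05  1.37  1.41]
-20 42 38 [-0.49  0.86  0.95 -0.1   1.98  1.42]
-20 -45 38 [-0.51  0.71  1.26 -0.1   1.83  1.42]
-20 -60 38 [-0.51  0.64  1.26 -0.11  1.9   1.41]
-10 42 0 [-0.59  0.35  1.73 -0.    1.06  1.15]
-10 42 15 [-0.52  0.55  1.48 -0.09  1.36  1.25]
-10 42 38 [-0.45  0.86  0.96 -0.18  1.96  1.28]
-10 -45 38 [-0.48  0.71  1.27 -0.19  1.8   1.28]
-10 -60 38 [-0.49  0.63  1.27 -0.2   1.87  1.26]
0 42 0 [-0.62  0.36  1.72 -0.    1.07  0.95]
0 42 15 [-0.52  0.55  1.48 -0.13  1.34  1.1 ]
0 42 38 [-0.41  0.85  0.99 -0.27  1.92  1.15]
0 -45 38 [-0.46  0.7   1.28 -0.28  1.77  1.14]
0 -60 38 [-0.47  0.63  1.28 -0.29  1.83  1.11]
[425.51651876 230.08797116 115.16202049] 26.7417
```

View pics/s9.png

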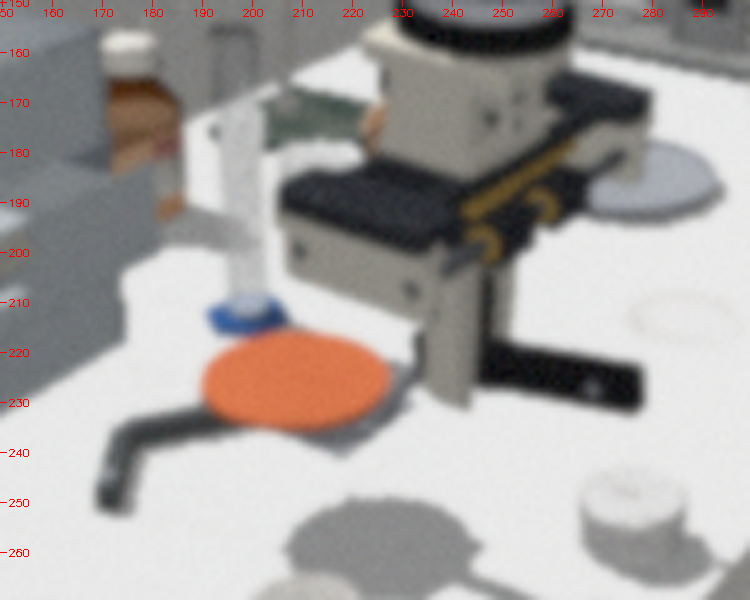

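Run:
```python
from h import *
p,o=ltip(35,65,-2,-20)
robot.move_linear(p,o,speed=150)
print(gpt(),robot.current_t(),robot.current_ft_torque())
crop("scene","s10",190,130,330,240,5.4);crop("top","t10",260,120,380,225,5)
```

```text
[ 494.10784274 -184.16422801  115.25575437] 29.75 [0.11263196 0.18095267 0.00171233]
```

View pics/s10.png

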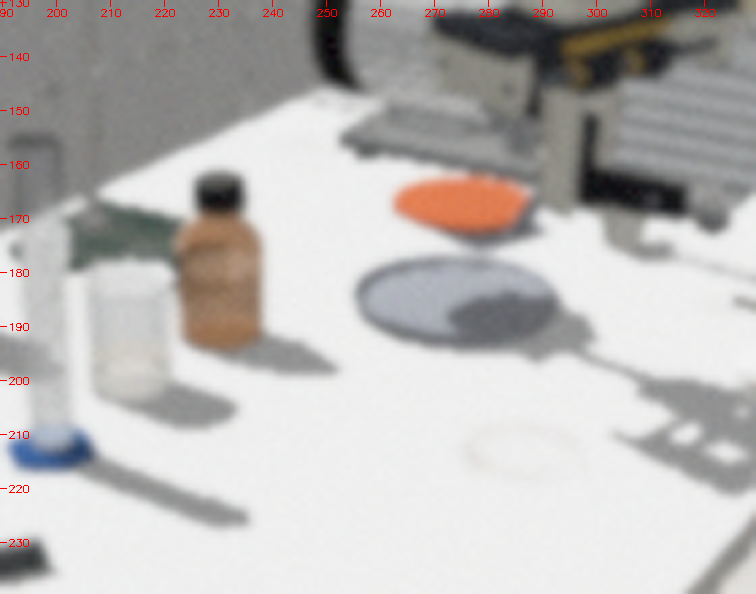

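View pics/t10.png

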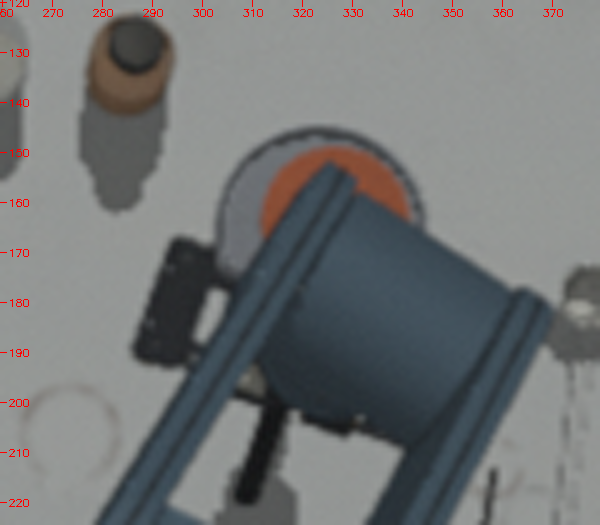

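Run:
```python
from h import *
print(at("top",326.5,163.5,75).round(1), at("top",329,148.5,75).round(1))
p,o=ltip(40,45,12,-20); robot.move_linear(p,o,speed=80)
p,o=ltip(40,12,14,-20); robot.move_linear(p,o,speed=60)
print(gpt(),robot.current_t(),robot.current_ft_torque(),robot.current_contact_force())
crop("scene","s11",220,130,340,220,6.4);crop("top","t11",260,120,380,225,5)
```

```text
[ 584.9 -217.5   75. ] [ 630.9 -225.7   75. ]
[ 516.53329705 -192.77653292   96.12503301] 30.9083 [ 0.02928886 -0.0356843  -0.02454531] [-0.17148807 -0.07414693 -1.97903554]
```

View pics/s11.png

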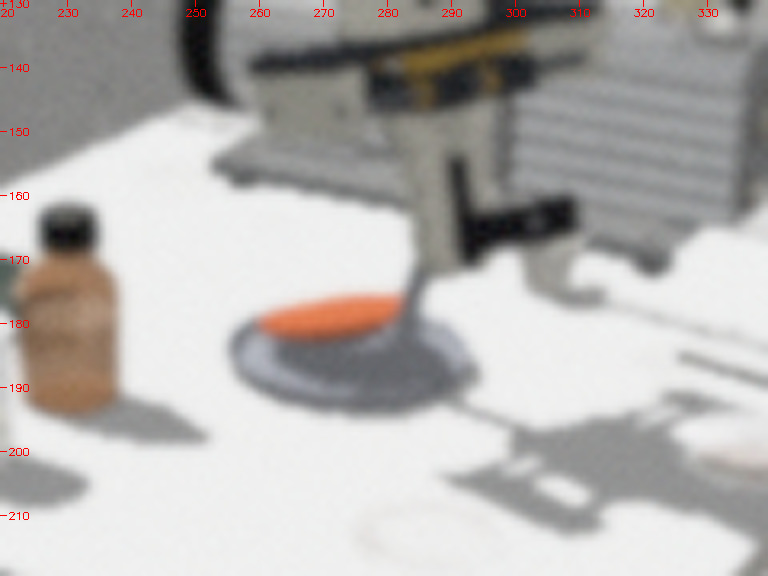

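View pics/t11.png

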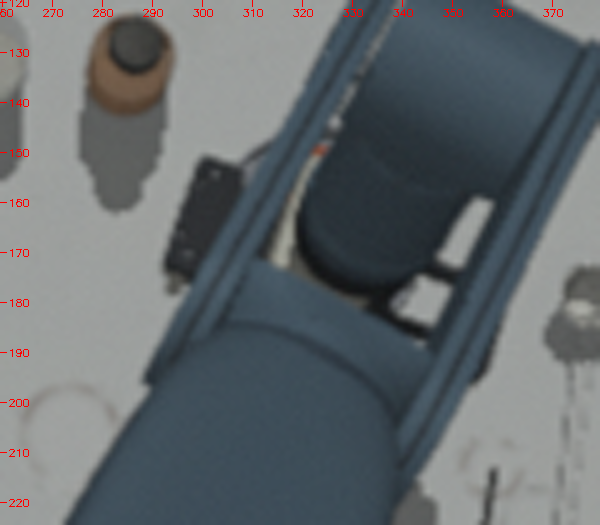

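The disc is still seated on the blade above the tray (px ~271,178). Now I'll tip about the blade nose.

Run:
```python
from h import *
for th,z in((18,10),(23,9),(28,9),(33,9)):
    p,o=ltip(40,z,th,-20); r=robot.move_linear(p,o,speed=70,f_stop=10)
    print(th,r,robot.current_t(),robot.current_contact_force().round(2),robot.current_ft_torque().round(3))
    if r: break
crop("scene","s12",220,130,340,220,6.4)
```

```text
18 False 31.2583 [-0.23 -0.21 -2.74] [ 0.02  -0.143  0.017]
23 False 31.5583 [ 0.11  0.55 -2.48] [-0.092 -0.194  0.048]
28 False 31.8667 [-0.99 -0.34 -1.21] [-0.031 -0.299 -0.001]
33 False 32.175 [-0.4  -0.62 -1.73] [-0.088 -0.415  0.008]
```

View pics/s12.png

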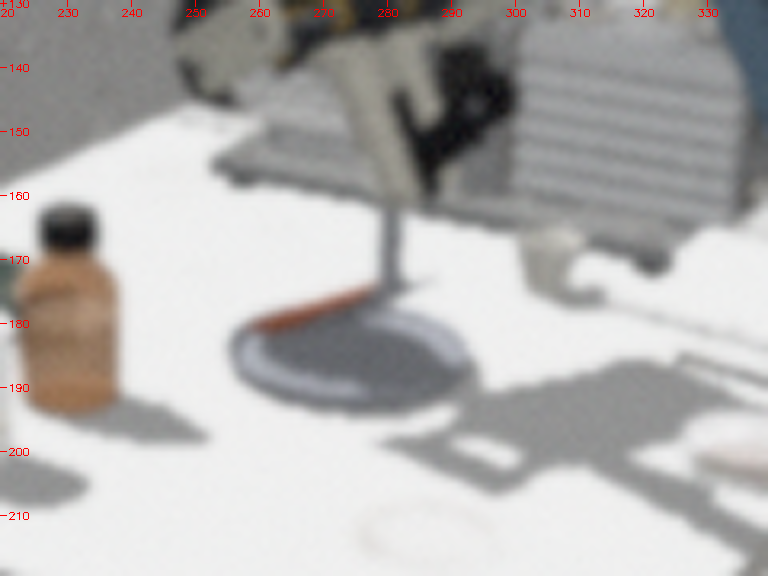

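Run:
```python
from h import *
c,s=np.cos(np.radians(-20)),np.sin(np.radians(-20))
for t,z in((66,12),(61,5),(50,6),(40,6)): print(t,proj("scene",[584.5+t*c,-217.5+t*s,z]).round(1))
for th,z in((37,9),(40,9)):
    p,o=ltip(40,z,th,-20); r=robot.move_linear(p,o,speed=60,f_stop=10)
    print(th,r,robot.current_contact_force().round(2),robot.current_t())
crop("scene","s13",240,150,310,205,11)
```

```text
66 [262.5 178.1]
61 [263.4 180.3]
50 [265.4 181. ]
40 [267.2 181.9]
37 False [ 0.56 -0.78 -1.99] 32.525
40 False [-1.46 -0.31 -1.62] 32.7917
```

View pics/s13.png

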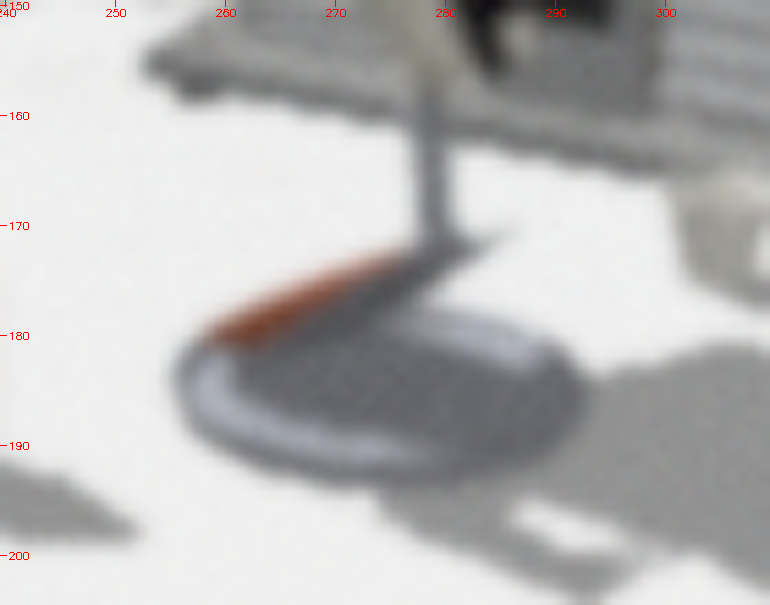

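Run:
```python
from h import *
for t in(30,20):
    p,o=ltip(t,9,40,-20); r=robot.move_linear(p,o,speed=50,f_stop=10)
    print(t,r,robot.current_contact_force().round(2),robot.current_t())
    crop("scene","s14_%d"%t,240,150,310,205,11)
a=cv2.imread("pics/s14_30.png");b=cv2.imread("pics/s14_20.png")
cv2.imwrite("pics/s14.png",cv2.resize(np.hstack([a,b]),(800,314)))
```

```text
30 False [-0.88 -0.01 -1.38] 33.1917
20 False [-0.79  0.63 -2.05] 33.5917
```

View pics/s14.png

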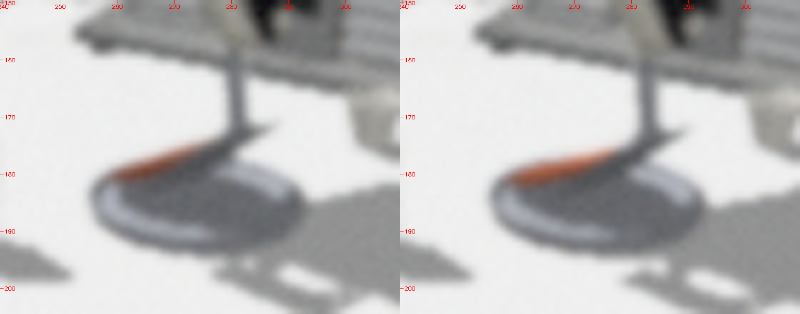

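The disc's leading edge stays in the tray while the disc lowers as the blade withdraws. Continuing.

Run:
```python
from h import *
for t in(0,-20,-43):
    p,o=ltip(t,9.5,40,-20); r=robot.move_linear(p,o,speed=60,f_stop=10)
    print(t,r,robot.current_contact_force().round(2),robot.current_t())
    if r: break
crop("scene","s15",220,130,340,220,6.4);crop("top","t15",260,120,380,225,5)
```

```text
0 False [ 0.3  -0.51 -1.14] 34.125
-20 False [-0.91 -0.31 -2.11] 34.6083
-43 False [-0.38 -0.38 -1.5 ] 35.1417
```

View pics/s15.png

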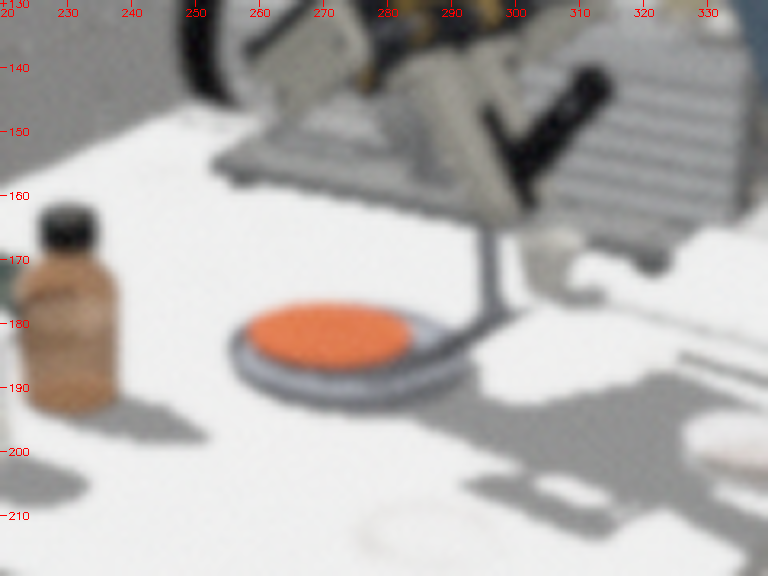

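View pics/t15.png

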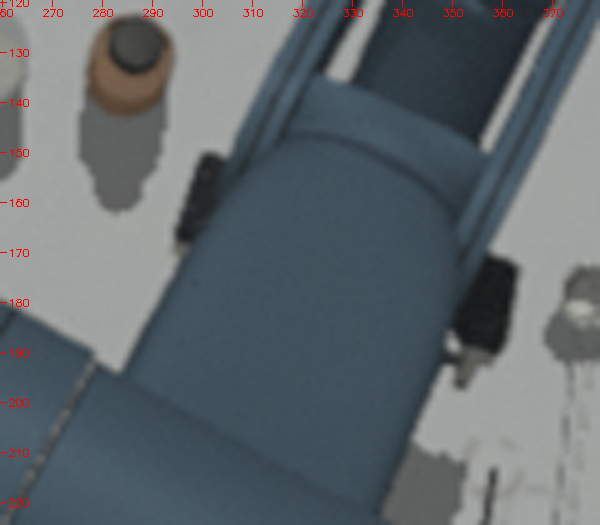

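Run:
```python
from h import *
p,o=ltip(-75,45,40,-20); robot.move_linear(p,o,speed=100)
crop("scene","s16",220,130,340,220,6.4)
p,o=gcmd([460,-120,110],0,-20); robot.move_linear(p,o,speed=150)
p,o=gcmd([490,34,80],0,-7); robot.move_linear(p,o,speed=150)
print(robot.current_t(),gpt(),robot.current_contact_force())
crop("scene","s17",200,150,310,240,6.8);crop("top","t17",255,120,375,215,5)
```

```text
38.1 [490.10521397  33.45063754  80.07701363] [-0.08685757 -0.37232457 -0.77390385]
```

View pics/s17.png

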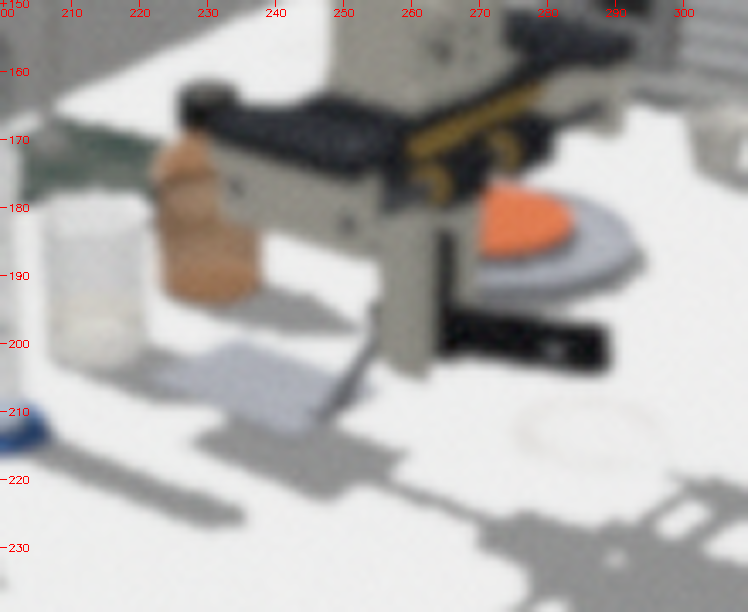

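View pics/t17.png

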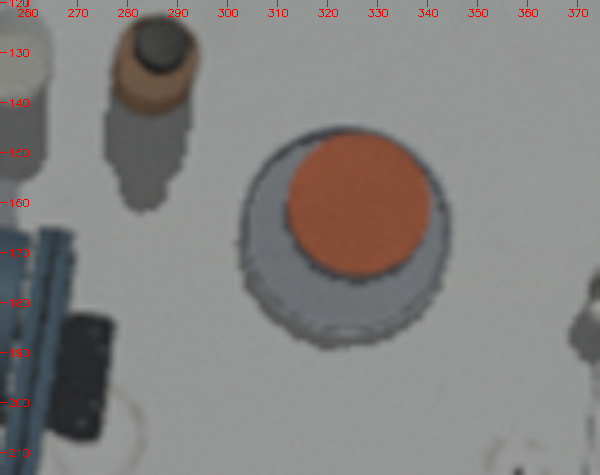

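Run:
```python
from h import *
i=robot.get_image("top")["img"]; f=i.astype(int);m=((f[...,2]-f[...,0])>40).astype(np.uint8)
k,l,st,c=cv2.connectedComponentsWithStats(m[120:220,280:370]);j=1+np.argmax(st[1:,4]);q=c[j]+[280,120]
cs,_=cv2.findContours((l==j).astype(np.uint8),cv2.RETR_EXTERNAL,cv2.CHAIN_APPROX_NONE)
print(q,at("top",*q,14),[np.round(v,1) for v in cv2.fitEllipse(np.array([at("top",*(p[0]+[280,120]),14)[:2] for p in cs[0]],np.float32))],st[j])
b=at("top",*q,14)[:2];print(np.hypot(*(b-[585.5,-217.8])))
# lower lifter
p,o=gcmd([490,34,58],0,-7); robot.move_linear(p,o,speed=60)
p,o=gcmd([490,34,50],0,-7); print(robot.move_linear(p,o,speed=15,f_stop=4),gpt(),robot.current_contact_force(),robot.current_t())
crop("scene","s18",200,150,310,240,6.8)
```

```text
[326.30448718 160.31730769] [ 604.21086956 -226.10685948   14.        ] [array([ 604.3, -226.1]), array([86.2, 87. ]), np.float64(87.1)] [ 33  27  28  28 624]
20.471945543235556
True [490.07313669  34.04159885  54.50976385] [ 0.25724788 -0.10766253  3.05237136] 39.125
```

View pics/s18.png

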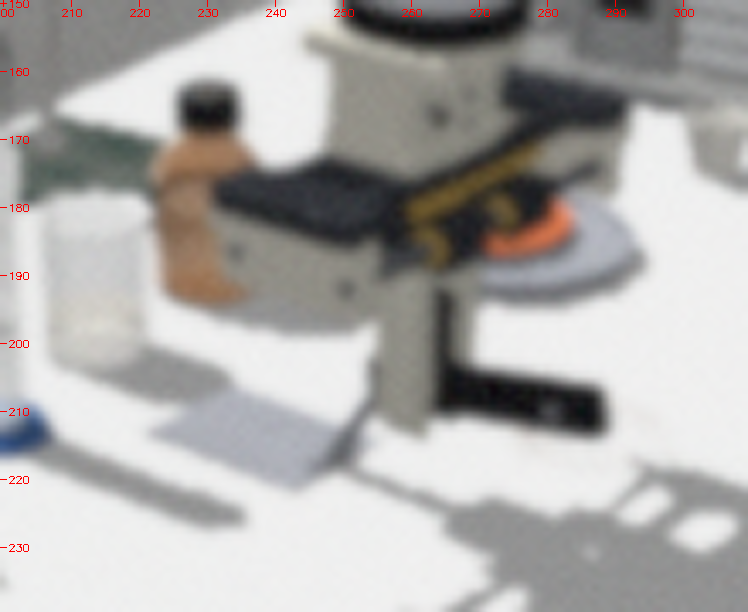

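Run:
```python
from h import *
i=robot.get_image("top")["img"]; cv2.imwrite("pics/top_now.png",i)
crop("top","t19",290,130,360,200,8.5,i)
# predicted ellipses overlay
b=cv2.imread("pics/t19.png");s=8.5
th=np.radians(np.arange(0,360,4))
def draw(cx,cy,r,z,col):
    P=np.array([proj("top",[cx+r*np.cos(t),cy+r*np.sin(t),z]) for t in th]);P=((P-[290,130]+.5)*s).astype(int)
    cv2.polylines(b,[P.reshape(-1,1,2)],True,col,1)
draw(584.3,-217.5,68,12,(0,255,0));draw(584.3,-217.5,61,5,(255,255,0));draw(604.2,-226.1,45,12,(255,0,0));draw(584.3,-217.5,64,0,(0,0,0))
cv2.imwrite("pics/t19.png",b)
```

```text
(no output)
```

View pics/t19.png

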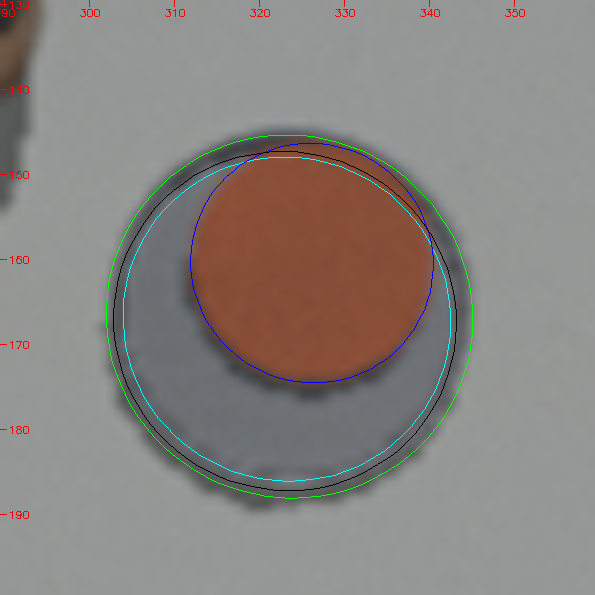

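View pics/s16.png

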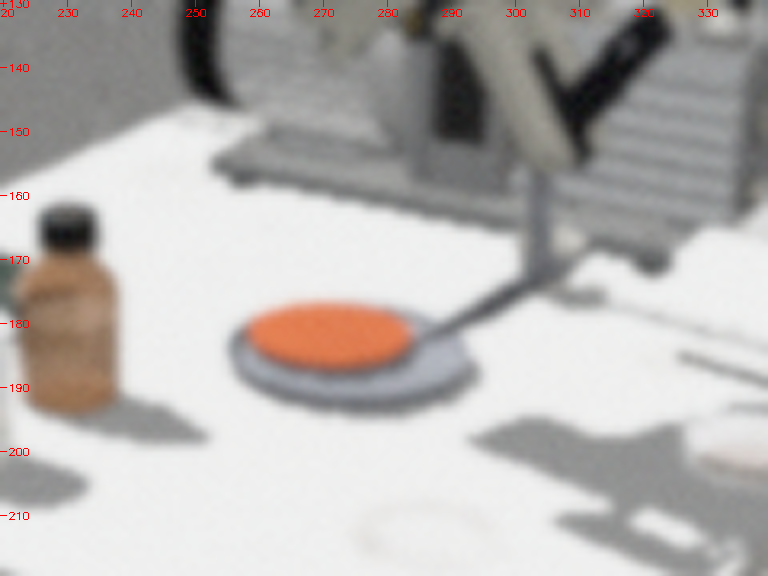

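The disc lies in the tray against the far wall. The measured centre offset is 17–21 mm against a limit of 24, and the shadow biases it high. The lifter is back on the bench, so I'll release it and retreat.

Run:
```python
from h import *
robot.move_gripper(0.6)
O=[np.pi,0,np.radians(-7)]
t=tip();print(t)
robot.move_linear(cmd([t[0],t[1],150],O),O,speed=120)
robot.move_linear(cmd([400,140,200],O),O,speed=200)
print(robot.current_t(),robot.current_contact_force())
crop("scene","s20",130,150,300,280,4.4);crop("top","t20",180,130,360,230,4.4)
i=robot.get_image("scene")["img"];crop("scene","s21",250,165,305,205,13,i)
b=cv2.imread("pics/s21.png");s=13;th=np.radians(np.arange(0,360,4))
def draw(cx,cy,r,z,col):
    P=np.array([proj("scene",[cx+r*np.cos(t),cy+r*np.sin(t),z]) for t in th]);P=((P-[250,165]+.5)*s).astype(int)
    cv2.polylines(b,[P.reshape(-1,1,2)],True,col,1)
draw(585.5,-217.8,68,12,(0,255,0));draw(604,-226,45,14,(255,0,0))
cv2.imwrite("pics/s21.png",b)
```

```text
[489.17156713  34.14411313  34.78347312]
42.0583 [-0.20705417  0.00976099 -1.1554922 ]
```

View pics/s20.png

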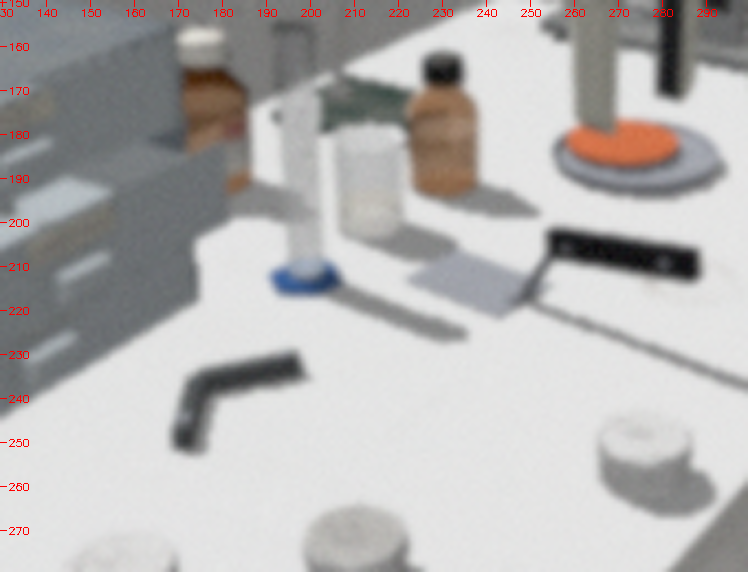

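View pics/t20.png

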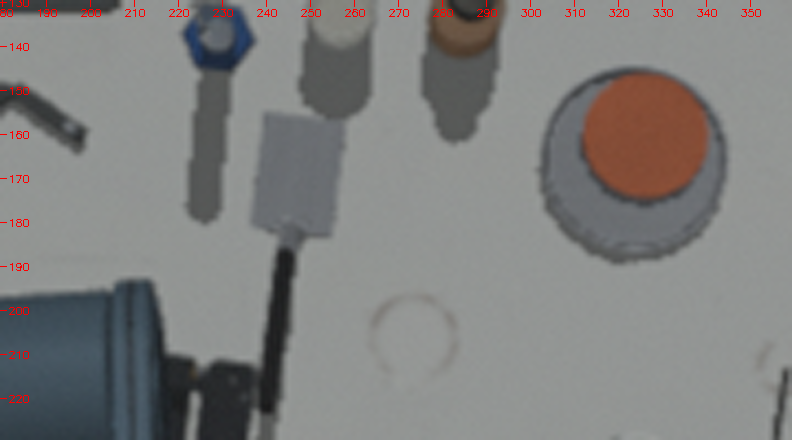

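View pics/s21.png

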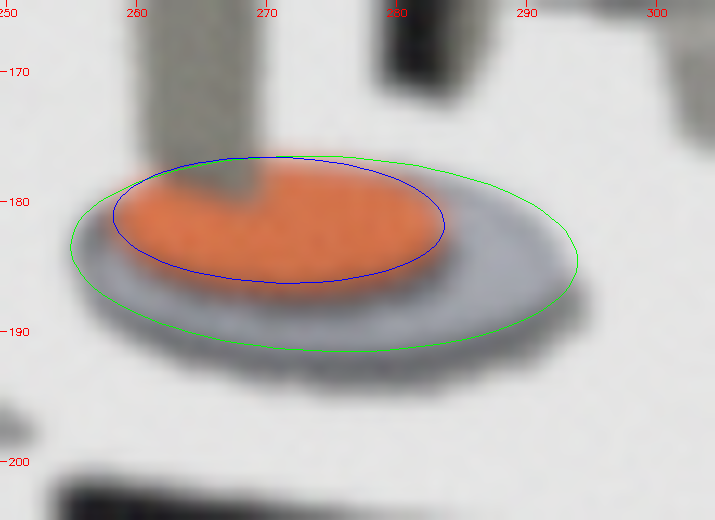

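All the pictures agree: the disc is flat in the tray, about 19 mm off centre by the overlay. The lifter is flat on its blade near its old spot, the tin is upright at px (210,272) in the scene view, and the bystanders haven't moved. Handing in.

Run:
```python
from h import *
robot.sleep(0.3); print(robot.current_t()); print(robot.hand_in())
```

```text
42.5083
the job is handed in; nothing more can be done
None
```

I carried out all the steps and handed the job in at 42.5 s of the 72 s allowed; no verdict was reported.

**What I did**
- I moved the tin to about (450, 320), then slid the lifter along the bench and pushed its blade under the disc until it met the stop. The blade tip ended about 34 mm past the stop's origin, as specified.
- I lifted the disc and tipped it nose-down into the tray, up to 40° with the nose close to the floor, then drew the blade back so the disc lay down. After that I put the lifter back near its starting spot.

**What went wrong on the way**
- The first try at the tin closed on air just above it. The real fingertips sit about 29.5 mm short of the reported tool position. I measured this by touching the bench and corrected for it from then on; nothing was disturbed.

**Last checks**
- **Lifter, tin and bystanders:** in the last pictures the lifter lies flat on its blade and the listed things in view stand where they were. The tin looks upright, but only its top part was in frame. I did not check the crucible or the first bystander tin at the end.
- **Disc:** it looks flat in the tray, resting against the far wall. My offset readings from the tray's centre ranged from about 17 to 22 mm against the 24 mm limit, because shadow blurs the tray's edge. This is the tightest margin.
- **Tipping step:** I judged the disc touching both blade and tray from the pictures. The force readings did not show it clearly.

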